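# Shift the bench gearbox into third gear

### The job

Shift the bench gearbox into third gear: with the fingertips or the outside of the fingers, push the knob of its gear lever along the left-hand channel to neutral, across the H-shaped gate to the right, and then forward (towards the motor) until it is fully home in the right-hand forward slot, which is third. Only push: never take the knob between the fingers, and do not let the lever run back into the fourth slot (right rear) on the way. Leave the things standing round the gearbox where they are.

Things in the scene. Friction and masses are not known exactly. Their poses are not given: they have to be found in the camera images.
- gearbox: grey gearbox fixed to the table, foot 160 (x) x 150 (y) mm, 110 mm high. Origin: centre of its underside, below the middle of the gate. x points forward, to the dark round motor (ends at x = 185 mm, 100 mm high); y points left, where a shaft with a pulley reaches y = 102 mm, top 74 mm. Turned up to 0.45 rad either way from the robot's axes.
- gate (a point): middle of the H-shaped opening in the steel plate on top of the gearbox, level with the plate's top, 110 mm above the table. Two channels along x, 38 mm apart, each 64 mm long and 18 mm wide, joined in the middle by a 16 mm wide cross channel between two round-ended 20 mm tongues. First slot: left forward; second: left rear; third: right forward; fourth: right rear.
- knob (a point): centre of the black pear-shaped knob on the gear lever: 45 mm high, 44 mm across at its widest, about 3 mm above this point; top 22 mm above, lower end 23 mm below, on a 12 mm steel stick. The lever pivots 20 mm above the gearbox's origin, 150 mm from this point, which so rides 170 mm above the table when upright and 160 mm when leaning fully.
- lever_across (a joint): sideways lean of the lever, rad: -0.225 left end stop, 0 upright, +0.225 right end stop; the knob moves 150 mm per rad to the gearbox's right (-y). It can cross only while lever_along is near 0 (within about 0.03; the tongues' round ends guide it in from about 0.08). Starts in the left channel.
- lever_along (a joint): lean of the lever along the gearbox's x, rad: +0.27 forward end stop (home in slot one or three), 0 neutral, -0.27 rear end stop (slot two or four); 150 mm of knob travel per rad. Starts anywhere in the left channel. Both motions have friction (about 2 N at the knob) and no spring: the lever stays where it is left.
- sanding_block: brown sanding block, 40x70x26 (mm), loose, beside the gearbox; a bystander, to be left alone. Origin: centre of its underside
- hex_bolt: hex bolt standing on its head, 21x18x54 (mm), loose, beside the gearbox; a bystander, to be left alone. Origin: centre of its underside
- glue_bottle: capped glue bottle standing upright, 55x55x153 (mm), loose, beside the gearbox; a bystander, to be left alone. Origin: centre of its underside
- hardwood_block: hardwood block, 50x60x45 (mm), loose, beside the gearbox; a bystander, to be left alone. Origin: centre of its underside
- marker: marker pen lying down, 17x130x14 (mm), loose, beside the gearbox; a bystander, to be left alone. Origin: centre of its underside
- masking_tape: roll of masking tape lying flat, 93x92x24 (mm), loose, beside the gearbox; a bystander, to be left alone. Origin: centre of its underside

How it is judged:
On the way, in this order (a step that is already met when the one before it is completed fails the run):
1. the lever has crossed the gate to the right-hand channel (lever_across above 0.14) and is not yet forward (lever_along below 0.12) (value of joint lever_across above 0.14 rad and value of joint lever_along below 0.12 rad), for 0.05 s.
2. the lever is fully forward in the third slot (lever_across above 0.15, lever_along above 0.235) (value of joint lever_across above 0.15 rad and value of joint lever_along above 0.235 rad), for 0.2 s.
At the end, for the whole second after the job is handed in: The lever rests fully forward in the third slot: lever_across above 0.15 rad, lever_along above 0.235 rad (within about 5 mm of the end stop at the knob), and it is not moving. Every bystander is within 20 mm of where it stood (all of step 2 and velocity of joint lever_along between -0.05 and 0.05 rad/s and distance of each of sanding_block, hex_bolt, glue_bottle, hardwood_block, marker, masking_tape from where it was at the start of the episode below 0.02 m); the robot touches nothing.
It fails at once if the lever runs into the fourth slot (lever_across above 0.14 with lever_along below -0.12) (value of joint lever_across above 0.14 rad and value of joint lever_along below -0.12 rad).
It fails at once if the knob is taken between the fingers (grasp point within 18 mm of the knob's axis and less than 36 mm above its centre) (horizontal distance between the grasp point and knob below 0.018 m and z of the grasp point in the frame of knob below 0.036 m).
It fails at once if one of the things round the gearbox is moved more than 20 mm (distance of any of sanding_block, hex_bolt, glue_bottle, hardwood_block, marker, masking_tape from where it was at the start of the episode above 0.02 m).
It also fails if it takes over 48 s, if anything falls off the work surface, if the arm or the gripper's body presses on something with over 40 N, if the wrist force passes 120 N, or if a joint passes its speed limit or range.

### The arm

A 6-joint arm with a two-finger parallel gripper is mounted at the origin on a cart in front of the work surface, level with it; the furniture and walls round the work are solid. World frame = base frame: x ahead of the robot, y to its left, z up, the work surface at z = 0. Lengths are in m, angles in rad, forces in N, time in s.
With the tool pointing down it reaches from about 0.275 to 0.85 m from the base axis. Payload 5.2 kg.
Tool frame: the origin (TCP) lies at the centre of the arm's flange, where the gripper is bolted on; the fingertips stand 173 mm ahead of it and the grasp point (between the pads) lies 155 mm ahead of it; z points along the fingers, y is the line along which they close (so a half turn about z gives the same grasp; the last joint's range is limited). The gripper opens to 85 mm and grips with 20 to 120 N. Pads are 22 mm wide; open, the fingers measure 114 mm over their backs; the gripper's body (76 mm by 85 mm) begins 54 mm behind the grasp point. The pads swing forward as they close: fully open they stand 13 mm farther back than shut.
Start: joints at [0.916, 0.259, 1.535, -0, 1.348, -0.203], TCP at [0.24, 0.495, 0.405] pointing down, gripper open.
Joint ranges: [-3.14, 3.14], [-0.91, 2.08], [0.19, 2.58], [-1.22, 4.36], [0.22, 2.71], [-3.12, 3.12]. Speed limits (rad/s): [2.57, 2.57, 3.14, 3.14, 3.14, 3.14].

### API

Orientations are given as a unit quaternion [w, x, y, z].
In Python, from rig import manip gives the robot as it stands. The module is installed in compiled form; this text tells all that it offers.
- The arm moves only by the shell command python3 -m inch 'ROWS' [OPENING] [FORCE]. ROWS is JSON, one flat list of numbers, 4 for each row, row after row: the shift along the tool's x, y, z scaled (see below), then the turn about the tool's z scaled (see below). A call has exactly 10 rows; each row shifts and turns the commanded pose from where the row before left it, along the tool's axes as they then stand; what a row does not reach is not made up. The controller multiplies each number of a shift by 0.05 m and each number of a turn by 0.15 rad. A row lasts 1/8 s, in which the tool goes at most 62.5 mm and 10.7 degrees, less where a joint would pass 70% of its speed; a pose out of reach is approached as far as the arm can. A call with a number of a shift or a turn outside -1 to 1 is refused whole. A call with a gripper value outside its range is refused whole. OPENING is the gripper command: -1 is fully open, 1 is shut, values between are in proportion, set as the call begins (- or left out, the last holds). The fingers move at their own pace and stop on an object; FORCE is the grip in N (left out, the last holds). Time passes only in rows, so rows that do not move let the fingers close, or fill a call up. It gives the time, the measured TCP pose, the force, the opening and the grip force at its end, in the units of the state.
- manip.state(): the state, without advancing time (a new reading comes with each control period).
- manip.read_camera(name): name is "scene" or "top" or "wrist"; returns (picture, depth): 480x640x3 uint8, red, green, blue; 480x640 float32, m along the optical axis (not along the pixel's ray), 0 where there is no reading.
- manip.camera_model(name): a dict with "fovy" (degrees; the focal length in pixels is half the picture's height over the tangent of half this angle, whatever the lens; pixels are square), "cx", "cy" (the principal point, pixels), "dist" ([k1, k2, p1, p2, k3] as OpenCV has them; the pictures are not rectified), "R" (3x3) and "t" (3): a world point X has camera coordinates R X + t. Camera axes: x right, y down, z forward; pixel columns grow to the right and rows downward; lengths in m; the calibration is good to about 2 mm. A picture is of the moment at which its call begins: read the wrist's pose just before it. camera_model takes no time and is no camera call; for the wrist camera it gives the pose at the moment of the call.
- manip.sign_off(): hands the job in; it is judged then, once.
The state is a dict: "time_s": time; "joints": joint angles; "qd": joint speeds; "joint_efforts": joint torques, N m; "ee_pos": TCP position; "ee_rot": TCP orientation; "ft_force": force on the tool from outside, world axes, zero at the start; "wrist_torque": the same for the moment, N m; "grip_width": finger opening in m; "grasp_force": force on a finger pad.
Only numpy, scipy, OpenCV 4.12 (cv2) and the standard library are available. Lean on these libraries where they do the work, as an engineer would, in place of code of your own. Each camera call takes 0.05 s, during which the arm holds its last target. There are 200 camera calls.

## Working session

There is one attempt and no reset: what is moved stays moved. The work goes in short steps, Python scripts to look and compute and a shell command to move; the robot and the scene stay as the last step left them, time stands still between calls to the robot, and variables do not carry over. Pictures are saved under pics/ and viewed, at most 10 in all, crops included, and the job is handed in when it is done.

```bash
mkdir -p pics; python3 - <<'E'
from rig import manip
import cv2,numpy as np
for n in("scene","top"):
    p,d=manip.read_camera(n); cv2.imwrite(f"pics/{n}0.png",p[:,:,::-1]); np.save(f"pics/{n}0.npy",d)
    m=manip.camera_model(n); print(n,m)
s=manip.state();print(s)
E
```

```text
scene {'fovy': 45.51496676401034, 'cx': 323.19397664818496, 'cy': 233.80605600122746, 'dist': array([-0.18943643,  0.        ,  0.        ,  0.        ,  0.        ]), 'R': array([[ 0.87346859, -0.48687611, -0.00206838],
       [-0.26538247, -0.47253288, -0.84040753],
       [ 0.40819698,  0.73461849, -0.54195101]]), 't': array([-0.41361833,  0.32445042,  0.70833743])}
top {'fovy': 53.25899436381229, 'cx': 317.78723445982865, 'cy': 241.80809367785147, 'dist': array([0.00348198, 0.        , 0.        , 0.        , 0.        ]), 'R': array([[ 0.0017739 , -0.99999273,  0.00337684],
       [-0.99268101, -0.00216867, -0.12074646],
       [ 0.12075291, -0.00313793, -0.99267764]]), 't': array([0.17651613, 0.58017813, 0.96231607])}
{'time_s': 0.1, 'joints': array([ 9.16210382e-01,  2.59282645e-01,  1.53596217e+00, -1.80232106e-06,
        1.34799240e+00, -2.02801078e-01]), 'qd': array([-0.00106724,  0.00044399, -0.00276782, -0.00210793,  0.00034997,
       -0.00087581]), 'joint_efforts': array([ 2.30390142e-03, -4.46967959e+01, -2.91249543e+01, -3.42628518e-04,
        6.26910129e-03, -2.87967828e-05]), 'ee_pos': array([0.23997902, 0.49467774, 0.40395545]), 'ee_rot': array([-3.41009459e-04,  2.23975941e-01,  9.74594327e-01, -7.48238878e-04]), 'ft_force': array([ 0.60414215, -0.23853156,  0.41350677]), 'wrist_torque': array([ 0.00678576,  0.05799834, -0.04222417]), 'grasp_force': 0.0, 'grip_width': 0.08530751576901834}
```

View pics/top0.png

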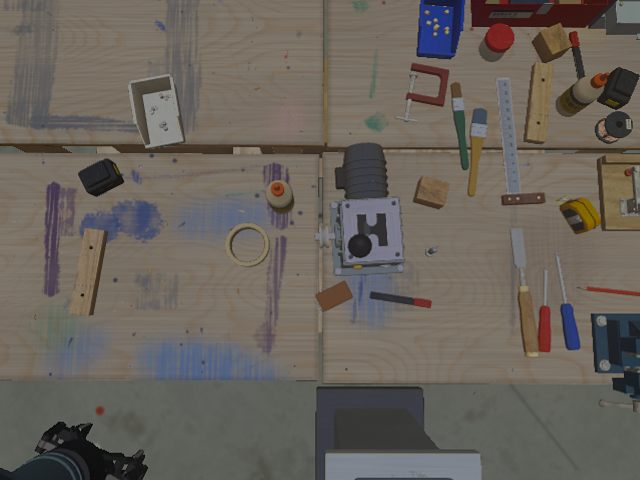

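View pics/scene0.png

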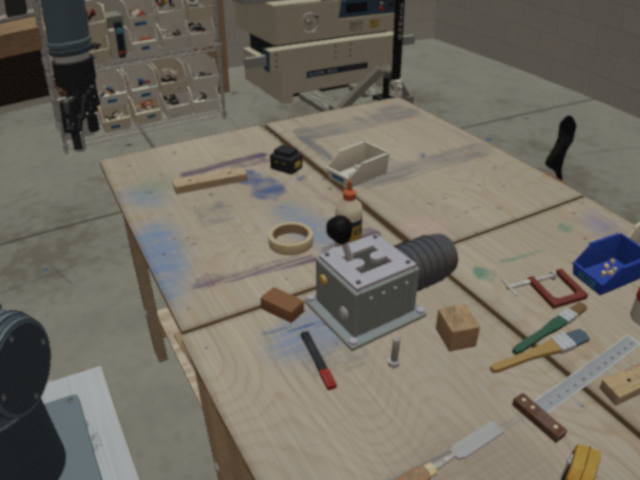

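The top view shows the gearbox at about (370,232), with the motor up at (364,170) and the knob at (359,245), left and rear. The bottle is at (279,195), tape (247,245), sanding block (334,296), marker (400,299), bolt (432,251) and hardwood block (432,192). The scene view agrees. I'll enlarge the gearbox and measure.

```bash
cat > h.py <<'E'
from rig import manip
import numpy as np,cv2
def K(m):
    f=240/np.tan(np.radians(m["fovy"]/2)); return np.array([[f,0,m["cx"]],[0,f,m["cy"]],[0,0,1]])
def ray(m,uv):
    r=cv2.undistortPoints(np.array([[uv]],float),K(m),m["dist"])[0,0]
    return -m["R"].T@m["t"], m["R"].T@np.array([r[0],r[1],1])
def atz(m,uv,z):
    o,v=ray(m,uv); return o+v*(z-o[2])/v[2]
def proj(m,X):
    return cv2.projectPoints(np.array(X,float).reshape(-1,3),cv2.Rodrigues(m["R"])[0],m["t"],K(m),m["dist"])[0][:,0]
def tri(a,b):
    (o,v),(p,w)=a,b; s=np.linalg.lstsq(np.c_[v,-w],p-o,rcond=None)[0]; A,B=o+s[0]*v,p+s[1]*w
    return (A+B)/2,np.linalg.norm(A-B)
E
python3 - <<'E'
import cv2
a=cv2.imread("pics/top0.png")[185:285,310:440]; a=cv2.resize(a,None,fx=6,fy=6,interpolation=cv2.INTER_CUBIC); cv2.imwrite("pics/c1.png",a)
a=cv2.imread("pics/scene0.png")[170:360,290:490]; cv2.imwrite("pics/c2.png",cv2.resize(a,None,fx=3,fy=3,interpolation=cv2.INTER_CUBIC))
E
```

```text
(no output)
```

View pics/c1.png

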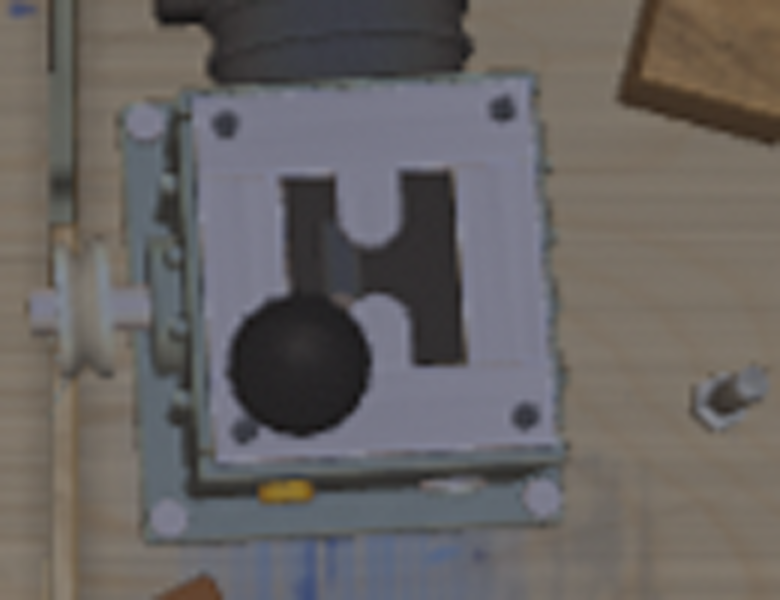

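View pics/c2.png

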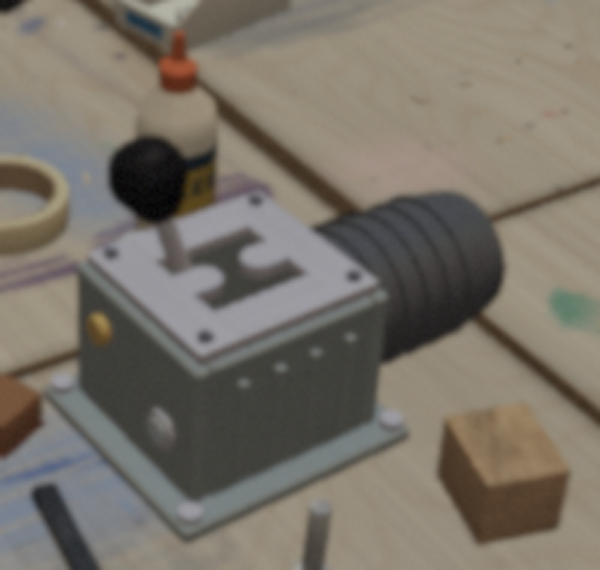

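The top crop shows plate screws at (225,125), (502,108), (525,415) and (245,430), the gate middle at (376,271) and the knob at (300,364). In the scene crop the screws are at (257,202), (354,276), (205,338) and (111,254), and the knob is at about (148,180).

```bash
python3 - <<'E'
from h import *
T=manip.camera_model("top");S=manip.camera_model("scene")
ft=lambda p:(310+(p[0]+.5)/6-.5,185+(p[1]+.5)/6-.5)
fs=lambda p:(290+(p[0]+.5)/3-.5,170+(p[1]+.5)/3-.5)
tp=[(225,125),(502,108),(525,415),(245,430)];sp=[(257,202),(354,276),(205,338),(111,254)]
P=[]
for a,b in zip(tp,sp):
    x,e=tri(ray(T,ft(a)),ray(S,fs(b)));P.append(x);print(x.round(4),round(e,4))
P=np.array(P);print("mean",P.mean(0));v=P[0]+P[1]-P[2]-P[3];w=P[0]+P[3]-P[1]-P[2]
print("yaw",np.arctan2(v[1],v[0]),np.arctan2(-w[0],w[1]))
Q=np.array([atz(T,ft(a),.110) for a in tp]);v=Q[0]+Q[1]-Q[2]-Q[3];w=Q[0]+Q[3]-Q[1]-Q[2]
print("top only",Q.mean(0),np.arctan2(v[1],v[0]),np.arctan2(-w[0],w[1]))
print("gate",atz(T,ft((376,271)),.11))
k,e=tri(ray(T,ft((300,364))),ray(S,fs((148,180))));print("knob",k,e,atz(T,ft((300,364)),.163))
g=atz(T,ft((376,271)),.11);y=np.arctan2(v[1],v[0]);c,s=np.cos(y),np.sin(y)
print("knob local",np.array([[c,s],[-s,c]])@(atz(T,ft((300,364)),.165)-g)[:2])
for n,u,z in(("bottle",(279,188),.153),("hard",(434,186),.045),("bolt",(433,249),.054),("marker",(400,299),.014),("sand",(334,296),.026)):print(n,atz(T,u,z).round(3))
st=manip.state();q=st["ee_rot"]
from scipy.spatial.transform import Rotation as R
print(R.from_quat(q[[1,2,3,0]]).as_matrix().round(3))
E
```

```text
[0.6438 0.1203 0.1082] 0.0029
[0.6489 0.0306 0.1092] 0.0018
[0.5489 0.0249 0.1084] 0.0018
[0.5437 0.1149 0.1089] 0.0014
mean [0.5962981  0.07267064 0.1086458 ]
yaw 0.05569933535189486 0.057511306514659265
top only [0.59519167 0.07329317 0.11      ] 0.05759577441801292 0.060233106304485494
gate [0.59438138 0.07273581 0.11      ]
knob [0.55907929 0.10173411 0.16015041] 0.0013918981671652503 [0.55812102 0.10230183 0.163     ]
knob local [-0.03471652  0.03179933]
bottle [0.666 0.25  0.153]
hard [ 0.697 -0.065  0.045]
bolt [ 0.563 -0.057  0.054]
marker [0.462 0.005 0.014]
sand [0.468 0.144 0.026]
[[-0.9    0.437 -0.001]
 [ 0.437  0.9   -0.001]
 [ 0.    -0.002 -1.   ]]
```

```bash
cat > w.py <<'E'
from h import *
from scipy.spatial.transform import Rotation as R
def where():
    s=manip.state();q=s["ee_rot"];M=R.from_quat(q[[1,2,3,0]]).as_matrix();c,n=np.cos(.057),np.sin(.057)
    l=np.array([[c,n],[-n,c]])@(s["ee_pos"][:2]-[.5955,.073])
    x=M[:2,0]; print("t",round(s["time_s"],2),"local mm",(l*1e3).round(1),"tipz",round((s["ee_pos"][2]-.173)*1e3,1),"yawerr",round((np.arctan2(x[1],x[0])-.057)%(2*np.pi)-np.pi,3),"F",s["ft_force"].round(1),"w",round(s["grip_width"],4), "tilt",M[2].round(3))
if __name__=="__main__": where()
E
python3 -m inch '[0,0,0,-0.85, 0,0,0,-0.85, 0,0,0,-0.85, 0,0,0,-0.84, -0.48,-0.8,0,0, -0.48,-0.8,0,0, -0.48,-0.8,0,0, -0.48,-0.8,0,0, -0.48,-0.8,0,0, -0.48,-0.8,0,0]' 1 20; python3 w.py
```

```text
time_s: 1.35
ee_pos: [0.398, 0.262, 0.4044]
ee_rot: [-0.0, -0.028, 1.0, -0.0]
ft_force: [1.1, 0.0, -0.1]
grip_width: 0.0002
grasp_force: 0.0
t 1.35 local mm [-186.4  199.9] tipz 231.4 yawerr -0.0 F [ 1.1  0.  -0.1] w 0.0002 tilt [ 0. -0. -1.]
```

```bash
python3 -m inch '[-0.37,-0.67,0,0, -0.37,-0.67,0,0, -0.37,-0.67,0,0, -0.37,-0.67,0,0, -0.37,-0.67,0,0, 0,0,0,0, 0,0,0.5,0, 0,0,0.5,0, 0,0,0.5,0, 0,0,0.1,0]'; python3 - <<'E'
from w import *
where()
p,d=manip.read_camera("scene");a=p[100:300,250:450,::-1];b=manip.read_camera("top")[0][185:285,310:430,::-1]
cv2.imwrite("pics/d1.png",np.hstack([cv2.resize(a,(400,400)),cv2.resize(b,(400,400*100//120)) if 0 else cv2.copyMakeBorder(cv2.resize(b,(400,333)),0,67,0,0,cv2.BORDER_CONSTANT)]))
E
```

```text
time_s: 2.6
ee_pos: [0.4982, 0.1021, 0.323]
ee_rot: [-0.002, -0.029, 1.0, 0.0]
ft_force: [-0.8, 1.0, 0.5]
grip_width: 0.0002
grasp_force: 0.0
t 2.6 local mm [-95.5  34.6] tipz 150.0 yawerr 0.0 F [-0.8  1.   0.5] w 0.0002 tilt [ 0.004  0.001 -1.   ]
```

View pics/d1.png

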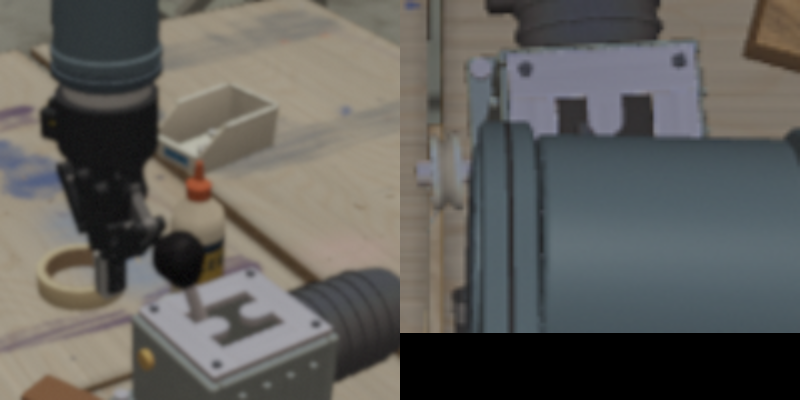

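The scene half shows the shut fingers at (110,270), behind the knob at (180,258) and lower than it. They are free of everything, so I push forward to neutral.

```bash
python3 -m inch '[-0.15,0,0,0, -0.15,0,0,0, -0.15,0,0,0, -0.15,0,0,0, -0.15,0,0,0, -0.15,0,0,0, -0.15,0,0,0, -0.13,0,0,0, 0,0,0,0, 0,0,0,0]'; python3 - <<'E'
from w import *
where()
p,d=manip.read_camera("scene");cv2.imwrite("pics/d2.png",cv2.resize(p[150:300,280:480,::-1],(800,600),interpolation=cv2.INTER_CUBIC))
S=manip.camera_model("scene")
c,n=np.cos(.057),np.sin(.057)
for al in(-.27,-.1,-.05,0,.05,.1):
  X=np.array([150*np.sin(al),150*.225,20+150*np.cos(np.hypot(al,.225))])/1e3
  W=[.5955+c*X[0]-n*X[1],.073+n*X[0]+c*X[1],X[2]]
  print(al,((proj(S,W)[0]-[280,150])*4).round())
E
```

```text
time_s: 3.95
ee_pos: [0.5584, 0.1047, 0.3246]
ee_rot: [0.0, -0.028, 1.0, -0.0]
ft_force: [-0.1, 0.4, 0.7]
grip_width: 0.0001
grasp_force: 0.0
t 3.95 local mm [-35.2  33.8] tipz 151.6 yawerr -0.0 F [-0.1  0.4  0.7] w 0.0001 tilt [-0.001 -0.    -1.   ]
-0.27 [219. 318.]
-0.1 [271. 291.]
-0.05 [286. 284.]
0 [301. 279.]
0.05 [316. 274.]
0.1 [330. 270.]
```

View pics/d2.png

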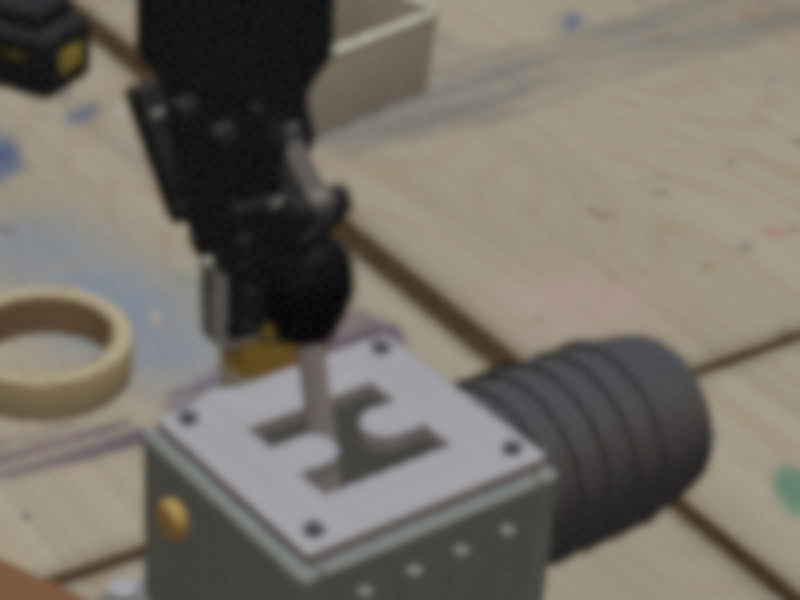

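The knob is at about (300,287), which matches along ≈ 0 at (301,279). Next I back off, go round to its left side and turn the tool a quarter turn.

```bash
python3 -m inch '[0.3,0,0,0, 0.3,0,0,0, 0,0.55,0,0, 0,0.55,0,0, 0,0,0,0.5, 0,0,0,1, 0,0,0,1, 0,0,0,1, 0,0,0,1, 0,0,0,1]'; python3 -c "
from w import *
where();print(manip.state()['joints'].round(2))"
```

```text
time_s: 5.25
ee_pos: [0.524, 0.1578, 0.3249]
ee_rot: [-0.0, 0.377, 0.926, -0.0]
ft_force: [0.1, -0.2, 0.3]
grip_width: 0.0
grasp_force: 0.0
t 5.25 local mm [-66.6  88.8] tipz 151.9 yawerr -0.83 F [ 0.1 -0.2  0.3] w 0.0 tilt [ 0. -0. -1.]
[ 0.09  0.32  1.66 -0.    1.17 -0.71]
```

```bash
python3 -m inch '[0,0,0,0.988, 0,0,0,0.988, 0,0,0,0.988, 0,0,0,0.988, 0,0,0,0.988, 0,0.444,0,0, 0,0.444,0,0, 0,0.444,0,0, 0,0,0,0, 0,0,0,0]'; python3 w.py
```

```text
time_s: 6.5
ee_pos: [0.5905, 0.162, 0.3246]
ee_rot: [-0.0, 0.685, 0.729, -0.0]
ft_force: [-0.1, -0.2, -1.0]
grip_width: 0.0001
grasp_force: 0.0
t 6.5 local mm [ 0.  89.1] tipz 151.6 yawerr -1.566 F [-0.1 -0.2 -1. ] w 0.0001 tilt [-0.    -0.001 -1.   ]
```

```bash
python3 -m inch '[-0.19,0,0,0, -0.19,0,0,0, -0.19,0,0,0, -0.19,0,0,0, -0.19,0,0,0, -0.19,0,0,0, -0.19,0,0,0, -0.19,0,0,0, -0.19,0,0,0, 0,0,0,0]'; python3 - <<'E'
from w import *
where()
p,d=manip.read_camera("scene");cv2.imwrite("pics/d3.png",cv2.resize(p[150:300,280:480,::-1],(800,600),interpolation=cv2.INTER_CUBIC))
S=manip.camera_model("scene")
c,n=np.cos(.057),np.sin(.057)
for ac in(.1,.15,.2,.225):
  X=np.array([0,-150*np.sin(ac),20+150*np.cos(ac)])/1e3
  W=[.5955+c*X[0]-n*X[1],.073+n*X[0]+c*X[1],X[2]]
  print(ac,((proj(S,W)[0]-[280,150])*4).round())
E
```

```text
time_s: 7.75
ee_pos: [0.5969, 0.0756, 0.3245]
ee_rot: [0.0, 0.685, 0.728, -0.0]
ft_force: [-0.9, -0.5, 0.1]
grip_width: -0.0005
grasp_force: 0.0
t 7.75 local mm [1.6 2.5] tipz 151.5 yawerr -1.567 F [-0.9 -0.5  0.1] w -0.0005 tilt [-0.001 -0.    -1.   ]
0.1 [372. 326.]
0.15 [383. 337.]
0.2 [394. 348.]
0.225 [400. 354.]
```

View pics/d3.png

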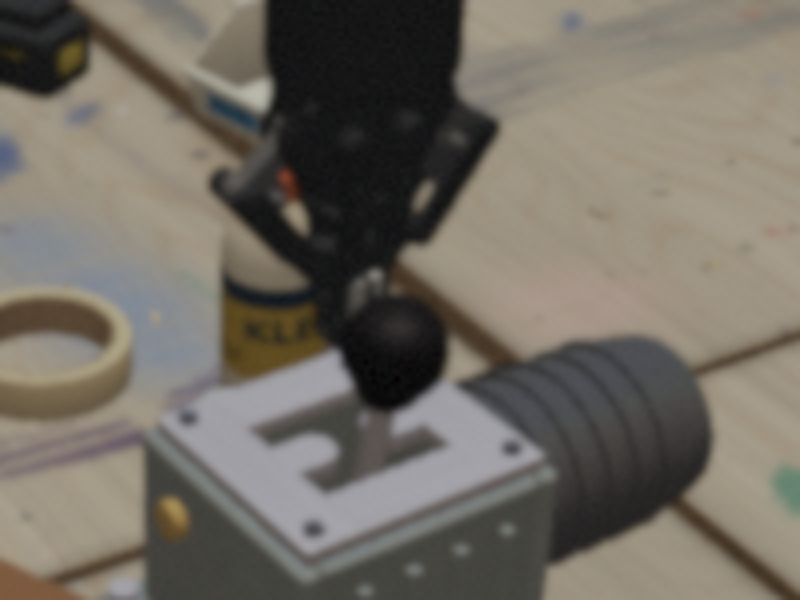

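The knob is now at (395,350), so across ≈ 0.2 and along ≈ 0. I go back round behind it and turn the tool back.

```bash
python3 -m inch '[0.5,0,0,0, 0,-0.47,0,0, 0,-0.47,0,0, 0,-0.47,0,0, 0,0,0,-0.95, 0,0,0,-0.95, 0,0,0,-0.95, 0,0,0,-0.95, 0,0,0,-0.95, 0,0,0,-0.95]';python3 -m inch '[0,0,0,-0.95, 0,0,0,-0.95, 0,0,0,-0.95, 0,0,0,-0.95, 0,0,0,-0.95, 0,-0.4,0,0, 0,-0.4,0,0, 0,-0.4,0,0, 0,0,0,0, 0,0,0,0]'; python3 w.py
```

```text
time_s: 9.05
ee_pos: [0.5249, 0.0974, 0.3246]
ee_rot: [-0.0, 0.319, 0.948, -0.0]
ft_force: [0.0, 0.6, 0.9]
grip_width: -0.0001
grasp_force: 0.0
time_s: 10.3
ee_pos: [0.5284, 0.0378, 0.3246]
ee_rot: [-0.0, -0.029, 1.0, 0.0]
ft_force: [0.0, 0.7, 0.7]
grip_width: 0.0
grasp_force: 0.0
t 10.3 local mm [-69.  -31.3] tipz 151.6 yawerr 0.001 F [0.  0.7 0.7] w 0.0 tilt [ 0.  0. -1.]
```

```bash
python3 -m inch '[-0.17,0,0,0, -0.17,0,0,0, -0.17,0,0,0, -0.17,0,0,0, -0.17,0,0,0, -0.17,0,0,0, -0.17,0,0,0, -0.17,0,0,0, -0.14,0,0,0, 0,0,0,0]'; python3 w.py;python3 -m inch '[-0.03,0,0,0, -0.03,0,0,0, 0,0,0,0, 0,0,0,0, 0,0,0,0, 0,0,0,0, 0,0,0,0, 0,0,0,0, 0,0,0,0, 0,0,0,0]'; python3 w.py
```

```text
time_s: 11.55
ee_pos: [0.6038, 0.0418, 0.3243]
ee_rot: [-0.0, -0.029, 1.0, 0.0]
ft_force: [-1.0, 1.0, 0.5]
grip_width: -0.0003
grasp_force: 0.3
t 11.55 local mm [  6.5 -31.6] tipz 151.3 yawerr 0.001 F [-1.   1.   0.5] w -0.0003 tilt [ 0.  0. -1.]
time_s: 12.8
ee_pos: [0.6063, 0.042, 0.3247]
ee_rot: [-0.0, -0.029, 1.0, -0.0]
ft_force: [-1.2, 0.0, -1.2]
grip_width: -0.0001
grasp_force: 1.0
t 12.8 local mm [  9.1 -31.6] tipz 151.7 yawerr 0.001 F [-1.2  0.  -1.2] w -0.0001 tilt [ 0. -0. -1.]
```

```bash
python3 -m inch '[-0.03,0,0,0, -0.03,0,0,0, 0,0,0,0, 0,0,0,0, 0,0,0,0, 0,0,0,0, 0,0,0,0, 0,0,0,0, 0,0,0,0, 0,0,0,0]'; python3 - <<'E'
from w import *
where()
p,d=manip.read_camera("scene");cv2.imwrite("pics/d4.png",cv2.resize(p[150:300,280:480,::-1],(800,600),interpolation=cv2.INTER_CUBIC))
S=manip.camera_model("scene")
c,n=np.cos(.057),np.sin(.057)
for al in(.15,.2,.235,.27):
  X=np.array([150*np.sin(al),-150*.22,20+150*np.cos(np.hypot(al,.22))])/1e3
  W=[.5955+c*X[0]-n*X[1],.073+n*X[0]+c*X[1],X[2]]
  print(al,((proj(S,W)[0]-[280,150])*4).round())
E
```

```text
time_s: 14.05
ee_pos: [0.6087, 0.0421, 0.3244]
ee_rot: [-0.001, -0.029, 1.0, 0.0]
ft_force: [-6.4, 0.4, 0.1]
grip_width: 0.0002
grasp_force: 2.9
t 14.05 local mm [ 11.4 -31.6] tipz 151.4 yawerr 0.001 F [-6.4  0.4  0.1] w 0.0002 tilt [ 0.003  0.    -1.   ]
0.15 [444. 340.]
0.2 [458. 338.]
0.235 [468. 336.]
0.27 [478. 335.]
```

View pics/d4.png

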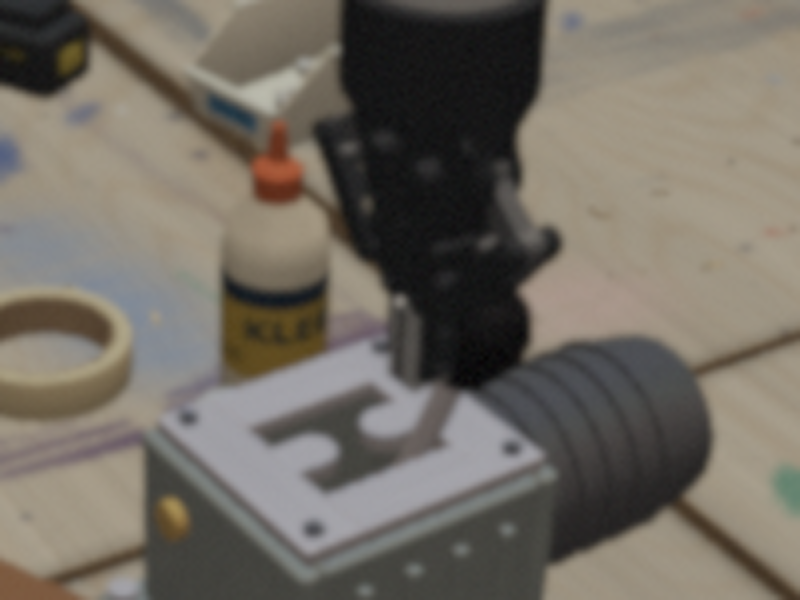

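The knob is at about (478,335), which matches 0.27, and the force has risen to 6 N, so it is at the stop. I add a small press and then withdraw.

```bash
python3 -m inch '[-0.03,0,0,0, 0,0,0,0, 0,0,0,0, 0.1,0,0,0, 0.3,0,0,0, 0.5,0,0,0, 0.5,0,0,0, 0,0,-0.8,0, 0,0,-0.8,0, 0,0,0,0]'; python3 -m inch '[0.9,0,0,0, 0.9,0,0,0, 0.9,0,0,0, 0,0,0,0, 0,0,0,0, 0,0,0,0, 0,0,0,0, 0,0,0,0, 0,0,0,0, 0,0,0,0]'; python3 - <<'E'
from w import *
where()
a=manip.read_camera("scene")[0][150:300,280:480,::-1];b=manip.read_camera("top")[0][140:320,210:450,::-1]
cv2.imwrite("pics/d5.png",np.hstack([cv2.resize(a,(400,300)),cv2.resize(b,(400,300))]))
E
```

```text
time_s: 15.35
ee_pos: [0.5425, 0.038, 0.4093]
ee_rot: [0.006, -0.029, 1.0, -0.001]
ft_force: [1.3, -0.2, -0.5]
grip_width: -0.0001
grasp_force: 0.0
time_s: 16.6
ee_pos: [0.4062, 0.0303, 0.4047]
ee_rot: [-0.0, -0.029, 1.0, 0.0]
ft_force: [-0.5, -0.6, 0.7]
grip_width: 0.0001
grasp_force: 0.0
t 16.6 local mm [-191.4  -31.8] tipz 231.7 yawerr 0.001 F [-0.5 -0.6  0.7] w 0.0001 tilt [ 0.  0. -1.]
```

View pics/d5.png

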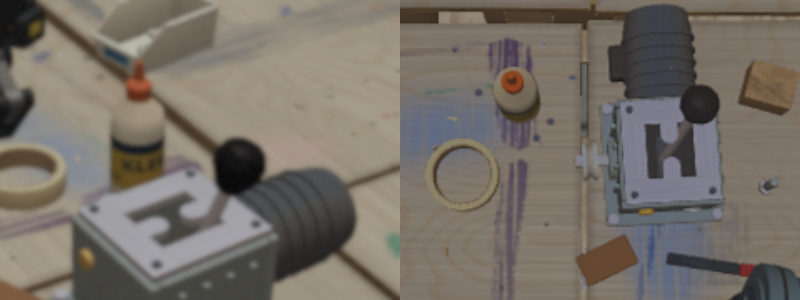

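The knob sits forward right, at (238,166) in the scene half and (700,104) in the top half. The bystanders are where they were and the arm is clear.

```bash
python3 -c "
from rig import manip
print(manip.sign_off())"
```

```text
the job is handed in; nothing more can be done
None
```

The gear lever is home in third, reached by pushing only; the last pictures show the things around the gearbox where they stood, and the job was handed in at about 17 s, with no verdict returned.

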